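Switch the griddle off, scrape its grease groove, switch it on again

ROBOT

A 7-joint arm with a two-finger parallel gripper is mounted at the origin on a cart in front of the work surface, level with it; the furniture and walls round the work are solid. World frame = base frame: x ahead of the robot, y to its left, z up, the work surface at z = 0. Lengths are in m, angles in rad, forces in N, time in s.
With the tool pointing down it reaches from about 0.425 to 1.025 m from the base axis. Payload 3.6 kg.
Tool frame: the origin (TCP) lies on the mounting face of the last link; the fingertips stand 173 mm ahead of it and the grasp point (between the pads) lies 155 mm ahead of it; z points along the fingers, y is the line along which they close (so a half turn about z gives the same grasp; the last joint's range is limited). The gripper opens to 85 mm and grips with 20 to 120 N. Pads are 22 mm wide; open, the fingers measure 114 mm over their backs; the gripper's body (76 mm by 85 mm) begins 54 mm behind the grasp point. The pads swing forward as they close: fully open they stand 13 mm farther back than shut.
Start: joints at [1.089, 0.591, 0.048, 1.609, -0.033, 0.943, -0.034], TCP at [0.275, -0.671, 0.405] pointing down, gripper open.
Joint ranges: [-2.69, 2.69], [-0.47, 2.24], [-1.27, 1.36], [0.19, 2.51], [-1.53, 4.68], [0.08, 2.07], [-3.09, 3.09]. Speed limits (rad/s): [2.57, 2.57, 3.14, 3.14, 3.14, 3.14, 3.14].

INTERFACE

Orientations are given as a unit quaternion [w, x, y, z].
In Python, from workcell import observe, camera, sign_off, silhouettes gives the robot as it stands. The module is installed in compiled form; this text tells all that it offers.
- The arm moves only by the shell command python3 -m handwheel 'ROWS'. ROWS is JSON, one flat list of numbers, 7 for each row, row after row: the shift along the tool's x, y, z in mm, then the turn, a rotation vector about the tool's x, y, z in degrees, then the opening, from 0 (shut) to 1 (fully open). In form: [x, y, z, rx, ry, rz, grip, x, y, z, rx, ry, rz, grip, ...]. A call has 1 to 20 rows; each row shifts and turns the commanded pose from where the row before left it, along the tool's axes as they then stand; what a row does not reach is not made up. A row lasts 1/12 s, in which the tool goes at most 41.7 mm and 7.16 degrees, less where a joint would pass 70% of its speed; a pose out of reach is approached as far as the arm can. A call is refused whole if a number of a shift passes 41.7 or a number of a turn 7.16, either way. A call with a gripper value outside its range is refused whole. The fingers move at their own pace and stop on an object; the grip force is fixed at half the most. Time passes only in rows, so rows that do not move let the fingers close. It gives the time, the measured TCP pose, the force, the opening and the grip force at its end, in the units of the state.
- observe(): the state, without advancing time (a new reading comes with each control period).
- camera(name): name is "side" or "top" or "wrist"; returns a dict with "img" (480x640x3 uint8, red, green, blue), "depth" (480x640 float32, m along the optical axis (not along the pixel's ray), 0 where there is no reading), "intrinsics" (3x3 intrinsics, pixels), "pose" (4x4, takes a point from camera to world coordinates). Camera axes: x right, y up, looking along -z (the intrinsics and any distortion apply to the point x, -y, -z); pixel columns grow to the right and rows downward; lengths in m; the calibration is good to about 2 mm. A picture is of the moment at which its call begins.
- sign_off(): hands the job in; it is judged then, once.
Trained networks look in the newest picture that a camera, given by its name, has taken for a name from the list of things; names that differ only in an ending like _2 or _b are one class to them, and where a whole thing is asked for, a point or a joint stands for the part that bears it (a point fixed in the world has none). Each returns a list of dicts, best first, with "score" (0 to 1); they miss things now and then, are a little off and sometimes report something else, mostly with a low value. They report only what shows in the picture. A call takes as long as a camera call.
- silhouettes(camera, query): "region" (480x640 bool, what is visible of it) and "at" ([column, row] in pixels, amid what is visible of it).
The state is a dict: "time": time; "joint_pos": joint angles; "qvel": joint speeds; "tau": joint torques, N m; "tool_pos": TCP position; "orientation": TCP orientation; "force": force on the tool from outside, world axes, zero at the start; "wrist_torque": the same for the moment, N m; "opening": finger opening in m; "gripper_force": force on a finger pad.
Only numpy, scipy, OpenCV 4.12 (cv2) and the standard library are available. Lean on these libraries where they do the work, as an engineer would, in place of code of your own. Each camera call takes 0.05 s, during which the arm holds its last target. There are 200 camera calls.

TASK

Switch the griddle off by turning the bar handle on its sloping panel fully round to off; then take the scraper from its rest and draw its nib, down in the groove, slowly (about 3 to 5 cm a second) and without pressing hard, along the whole groove behind the cooking plate from the left end to the right end as one faces the panel. Lay the scraper back in its rest as it lay, and only then turn the handle fully round to on again. Leave the mug, the pepper shaker and the small tin where they stand.

Things in the scene. Friction and masses are not known exactly. Their poses are not given: they have to be found in the camera images.
- griddle: Fixed steel griddle, 230 x 280 x 70 mm, dark ribbed cooking plate on top (ribs up to 75.5 mm). Origin on the bench, x to its back (front edge x -130, back +100), y to its left (as one faces the panel). It stands turned: the panel looks to the robot's right. The sloping front panel's normal leans 30 deg from vertical to the front: (-0.5, 0, 0.866). On it: the black bar handle, right of middle, and 125 mm left of it a round dial, fixed, not used.
- handle (a joint): Angle of the black bar handle, the on/off switch: 0 = off, its nose (narrow end, pale line) straight up the slope (0.866, 0, 0.5); 1.047 = on, turned 60 deg clockwise seen facing the panel, nose up and to the right. Starts at on. A spring snaps it from half-way to the nearer end and holds it there: it takes up to 0.16 N m, some 6 N at the bar's end.
- handle_grip (a point): Middle of the handle's bar, on its turning axis, 26 mm off the panel; x along the bar to its nose, z out along the panel's normal (the axis). Bar 63 mm long (30 to the tail, 33 to the nose), 12 mm thick (8.5 at the nose, from 16 mm on), from 9.5 to 40.5 mm off the panel, on a 44 mm disc. Pinch it across with the tool square to the panel, tilted 30 deg. 60 mm free beside it.
- groove_left (a point): Left end (as one faces the panel) of the straight grease groove in the griddle's top behind the cooking plate, on its centre line, level with the top face (z 70 mm). Frame as the griddle. The groove is 180 mm long, 16 mm wide, 13 mm deep, with upright walls, closed at both ends.
- groove_mid (a point): Middle of the groove, same level, frame as the griddle (the groove runs along its y).
- groove_right (a point): Right end (as one faces the panel) of the groove, same level, frame as the griddle.
- scraper: Grey scraper (60 g), a straight handle 112 mm long, 14 mm wide, 16 mm high, lying level in its rest, with a 6 mm thick round steel nib turned straight down at its front end. Origin at the middle of the handle's underside; x along the handle towards the nib, z up. The handle can be gripped from above across its 14 mm at its middle, between the two saddles.
- scraper_nib (a point): Lower end of the nib, 52 mm ahead (x) of the scraper's origin and 35 mm below the handle's underside. Frame as the scraper.
- tool_rest: Dark steel rest, fixed left or right of the griddle: foot 110 x 60 x 8 mm, two saddles 7 mm thick at x = -38 and +34 mm, 65 mm free between them down to the foot. Each has a flat seat at z = 45 mm, 18 mm wide, and prongs flaring out to about 40 mm at z = 65 mm. Origin on the bench under its middle, x along the scraper's handle to the nib.
- rest_seat (a point): Middle of the rest at the height of the seats (45 mm above the bench): the scraper's origin lies here when it is in its rest. Frame as the rest.
- mug: White mug with a handle, 83 x 117 x 94 mm, on the other side of the griddle from the rest; bystander. Origin under it.
- pepper_shaker: Pepper shaker with a grey cap, 44 mm across, 90 mm high, left of the griddle; bystander. Origin under it.
- small_tin: Round food tin, 57 mm across, 72 mm high, right of the griddle; bystander. Origin under it.

How it is judged:
On the way, in this order (a step that is already met when the one before it is completed fails the run):
1. the handle is turned fully to off (value of joint handle below 0.1 rad), for 0.3 s.
2. the nib is down in the groove at its left end (x of scraper_nib in the frame of groove_mid between -0.01 and 0.01 m and z of scraper_nib in the frame of groove_mid below -0.003 m and y of scraper_nib in the frame of groove_mid between 0.068 and 0.092 m), for 0.1 s.
3. the nib, still in the groove, passes the left quarter (x of scraper_nib in the frame of groove_mid between -0.01 and 0.01 m and z of scraper_nib in the frame of groove_mid below -0.003 m and y of scraper_nib in the frame of groove_mid between 0.02 and 0.05 m), for 0.1 s.
4. the nib, still in the groove, passes the middle (x of scraper_nib in the frame of groove_mid between -0.01 and 0.01 m and z of scraper_nib in the frame of groove_mid below -0.003 m and y of scraper_nib in the frame of groove_mid between -0.015 and 0.015 m), for 0.1 s.
5. the nib, still in the groove, passes the right quarter (x of scraper_nib in the frame of groove_mid between -0.01 and 0.01 m and z of scraper_nib in the frame of groove_mid below -0.003 m and y of scraper_nib in the frame of groove_mid between -0.05 and -0.02 m), for 0.1 s.
6. the nib, still in the groove, reaches the right end (x of scraper_nib in the frame of groove_mid between -0.01 and 0.01 m and z of scraper_nib in the frame of groove_mid below -0.003 m and y of scraper_nib in the frame of groove_mid between -0.092 and -0.068 m), for 0.1 s.
7. the scraper lies in its rest again, let go, with the handle still at off (distance between scraper and rest_seat below 0.012 m and angle between the x axis of scraper and the x axis of tool_rest, either way round below 0.15 rad and x of scraper_nib in the frame of tool_rest above 0.03 m and angle between scraper's own z axis and vertical below 0.12 rad and contact force between the fingers and scraper below 0.3 N and value of joint handle below 0.3 rad), for 0.2 s.
8. the handle is turned fully to on (value of joint handle above 0.95 rad), for 0.2 s.
At the end, for the whole second after the job is handed in: Handle at on (over 0.95 rad). Scraper let go and still in its rest: origin within 12 mm of the seat's middle, level within 0.12 rad, in line within 0.15 rad, nib as at the start. Before, with the handle at off, the nib ran 3 mm or more deep to within 22 mm of both groove ends (value of joint handle above 0.95 rad and distance between scraper and rest_seat below 0.012 m and angle between the x axis of scraper and the x axis of tool_rest, either way round below 0.15 rad and x of scraper_nib in the frame of tool_rest above 0.03 m and angle between scraper's own z axis and vertical below 0.12 rad and linear speed of scraper below 0.02 m/s); the robot touches nothing.
It fails at once if the scraper's nib is down in the groove while the handle is not at off (x of scraper_nib in the frame of groove_mid between -0.01 and 0.01 m and z of scraper_nib in the frame of groove_mid below -0.003 m and y of scraper_nib in the frame of groove_mid between -0.09 and 0.09 m and value of joint handle above 0.3 rad).
It fails at once if the scraper moves faster than 0.15 m/s along the groove (x of scraper_nib in the frame of groove_mid between -0.01 and 0.01 m and z of scraper_nib in the frame of groove_mid below -0.003 m and y of scraper_nib in the frame of groove_mid between -0.06 and 0.06 m and linear speed of scraper above 0.15 m/s).
It fails at once if the scraper is pressed on the griddle with more than 25 N (contact force between scraper and griddle above 25 N).
It fails at once if the mug, the pepper shaker or the small tin is moved more than 25 mm or tipped (distance of any of mug, pepper_shaker, small_tin from where it was at the start of the episode above 0.025 m or angle between any of mug, pepper_shaker, small_tin's own z axis and vertical above 0.35 rad).
It also fails if it takes over 72 s, if anything falls off the work surface, if the arm or the gripper's body presses on something with over 40 N, if the wrist force passes 120 N, or if a joint passes its speed limit or range.

## Working session

There is one attempt and no reset: what is moved stays moved. The work goes in short steps, Python scripts to look and compute and a shell command to move; the robot and the scene stay as the last step left them, time stands still between calls to the robot, and variables do not carry over. Pictures are saved under pics/ and viewed, at most 10 in all, crops included, and the job is handed in when it is done.

```bash
mkdir -p pics; ls; cat > h.py <<'E'
import numpy as np, cv2
from scipy.spatial.transform import Rotation as R
from workcell import observe, camera, sign_off, silhouettes
def cloud(c, mask=None):
    d=c["depth"]; K=np.array(c["intrinsics"]); P=np.array(c["pose"])
    m=(d>0) if mask is None else (mask&(d>0))
    v,u=np.nonzero(m); z=d[v,u]
    p=np.stack([(u-K[0,2])/K[0,0]*z,-(v-K[1,2])/K[1,1]*z,-z],1)
    return p@P[:3,:3].T+P[:3,3], u, v
def save(c,n,crop=None):
    im=c["img"][:,:,::-1]
    if crop: im=cv2.resize(im[crop[1]:crop[3],crop[0]:crop[2]],None,fx=crop[4],fy=crop[4])
    cv2.imwrite("pics/"+n,im)
def tool():
    s=observe(); q=s["orientation"]
    return np.array(s["tool_pos"]), R.from_quat([q[1],q[2],q[3],q[0]]), s
E
python3 - <<'E'
from h import *
for n in ["top","side"]:
    c=camera(n); save(c,n+"0.png"); 
    for q in ["griddle","handle","scraper","tool_rest","mug","pepper_shaker","small_tin"]:
        for r in silhouettes(n,q)[:2]:
            p,u,v=cloud(c,r["region"])
            print(n,q,round(r["score"],2),np.round(r["at"]), len(p), np.round(np.median(p,0),3) if len(p) else 0, np.round(p.min(0),3),np.round(p.max(0),3))
p,r,s=tool(); print(p,r.as_matrix().round(3),s["force"],s["time"],s["opening"])
E
```

```text
pics
top griddle 0.63 [344. 250.] 13674 [ 0.546 -0.011  0.07 ] [ 0.375 -0.188 -0.006] [0.734 0.16  0.09 ]
top handle 0.92 [365. 216.] 485 [ 0.633 -0.051  0.069] [ 0.61  -0.085  0.03 ] [ 0.668 -0.024  0.09 ]
top scraper 0.88 [191. 277.] 374 [0.496 0.313 0.06 ] [0.443 0.303 0.009] [0.553 0.325 0.067]
top tool_rest 0.66 [202. 279.] 990 [0.495 0.305 0.008] [ 0.44   0.28  -0.004] [0.551 0.351 0.072]
top tool_rest 0.36 [495. 206.] 816 [ 0.644 -0.329  0.068] [ 0.62  -0.381 -0.006] [ 0.692 -0.304  0.077]
top mug 0.92 [496. 294.] 1732 [ 0.453 -0.336  0.032] [ 0.414 -0.404 -0.005] [ 0.504 -0.281  0.099]
top pepper_shaker 0.73 [212. 199.] 433 [0.667 0.279 0.066] [ 0.651  0.263 -0.006] [0.714 0.323 0.094]
side griddle 0.57 [345. 255.] 9500 [0.517 0.03  0.068] [ 0.368 -0.213 -0.005] [0.752 0.166 0.089]
side griddle 0.26 [443. 200.] 1524 [ 0.445 -0.301  0.058] [ 0.41  -0.505 -0.005] [ 0.558 -0.276  0.095]
side handle 0.62 [326. 214.] 377 [ 0.633 -0.049  0.067] [ 0.61  -0.157 -0.004] [ 0.682 -0.021  0.088]
side scraper 0.74 [251. 345.] 539 [0.493 0.318 0.059] [ 0.441  0.279 -0.004] [0.567 0.328 0.0
[... 189 characters left out ...]
.349 0.066]
side tool_rest 0.4 [342. 260.] 9618 [0.516 0.03  0.068] [ 0.368 -0.214 -0.005] [0.749 0.166 0.088]
side mug 0.85 [448. 201.] 1477 [ 0.445 -0.3    0.059] [ 0.41  -0.505 -0.005] [ 0.507 -0.276  0.095]
side pepper_shaker 0.74 [206. 294.] 711 [0.659 0.293 0.049] [ 0.648  0.267 -0.003] [0.75  0.308 0.09 ]
side pepper_shaker 0.18 [328. 216.] 374 [ 0.632 -0.049  0.067] [ 0.607 -0.157 -0.004] [ 0.681 -0.023  0.088]
side small_tin 0.66 [388. 177.] 602 [ 0.638 -0.317  0.049] [ 0.616 -0.363 -0.004] [ 0.698 -0.302  0.073]
[ 0.27483589 -0.67090378  0.40472153] [[ 0.925  0.379  0.   ]
 [ 0.379 -0.925 -0.   ]
 [-0.     0.    -1.   ]] [-0.77290054  0.59646826  0.26129324] 0.8 0.08555281944816316
```

View pics/top0.png

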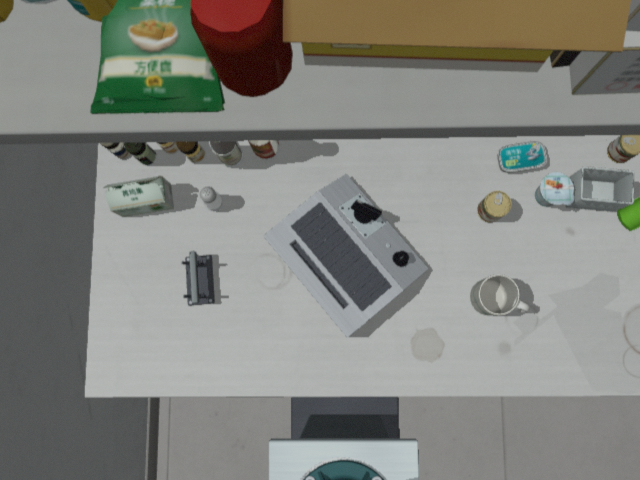

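View pics/side0.png

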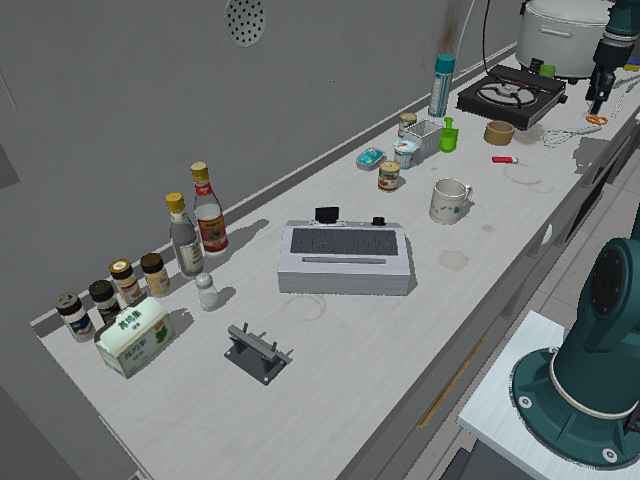

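```bash
cat > fit.py <<'E'
from h import *
def rectfit(p):
    (c,(w,h),a)=cv2.minAreaRect(p[:,:2].astype(np.float32)*1000)
    return np.round(c,1),np.round((w,h),1),a
E
python3 - <<'E'
from fit import *
c=camera("top"); g=silhouettes("top","griddle")[0]["region"]
p,u,v=cloud(c)
print("shelf z", [ (n,cloud(c)[0][(u==a)&(v==b)].round(3)) for n,a,b in [("edge",330,125),("wallish",330,145)]])
sel=g[v,u]
gp=p[sel]
top=gp[(gp[:,2]>.064)&(gp[:,2]<.079)]
print("top",rectfit(top),len(top))
low=gp[(gp[:,2]>.05)&(gp[:,2]<.063)]
print(len(low))
# scraper z profile along x
m=silhouettes("top","scraper")[0]["region"]
q,uu,vv=cloud(c,m); t=q[q[:,2]>.052]; print("scraper",rectfit(t))
c2=camera("side"); m=silhouettes("side","scraper")[0]["region"]; q,_,_=cloud(c2,m); t=q[q[:,2]>.054]; print(rectfit(t))
P2,u2,v2=cloud(c2); box=(abs(P2[:,0]-.5)<.09)&(abs(P2[:,1]-.31)<.06)&(P2[:,2]>.012)
for x in np.arange(.42,.59,.01):
    k=box&(abs(P2[:,0]-x)<.005); k2=(abs(p[:,0]-x)<.005)&(abs(p[:,1]-.31)<.05)&(p[:,2]>.012)
    print(round(x,2),k.sum(), np.percentile(P2[k,2],[0,20,50,100]).round(3) if k.sum() else '', np.median(P2[k,1]).round(3), k2.sum())
# groove: dark pixels in the top view, behind plate
gr=cv2.cvtColor(c["img"],cv2.COLOR_RGB2GRAY)
mm=((gr<90)&g).astype(np.uint8); n,l,st,ce=cv2.connectedComponentsWithStats(mm)
for i in range(1,n):
    if st[i,4]>60:
        q,_,_=cloud(c,l==i); print(st[i],ce[i].round(1),rectfit(q),np.median(q[:,2]))
save(c,"t1.png",(160,150,460,340,2.6)); save(c2,"s1.png",(200,300,320,400,5))
E
```

```text
shelf z [('edge', array([[0.594, 0.003, 0.712]])), ('wallish', array([[0.804, 0.022, 0.   ]]))]
top (array([548.5, -10.8]), array([279.9, 225.9]), 39.460845947265625) 9430
2080
scraper (array([498.1, 314.5]), array([109.8,  15.4]), 5.37142276763916)
(array([497.2, 316.8]), array([111.9,  14.3]), 5.345705986022949)
0.42 0  nan 0
0.43 0  nan 0
0.44 34 [0.044 0.049 0.054 0.06 ] 0.312 8
0.45 130 [0.012 0.022 0.046 0.065] 0.318 52
0.46 126 [0.012 0.038 0.056 0.065] 0.313 89
0.47 48 [0.048 0.054 0.059 0.062] 0.318 39
0.48 52 [0.046 0.055 0.059 0.062] 0.318 43
0.49 45 [0.047 0.055 0.059 0.062] 0.319 39
0.5 44 [0.049 0.056 0.059 0.061] 0.319 33
0.51 45 [0.045 0.054 0.059 0.061] 0.32 41
0.52 59 [0.019 0.049 0.058 0.063] 0.324 43
0.53 170 [0.012 0.024 0.048 0.066] 0.323 90
0.54 43 [0.047 0.053 0.059 0.062] 0.323 45
0.55 44 [0.017 0.035 0.057 0.062] 0.323 38
0.56 0  nan 0
0.57 0  nan 0
0.58 0  nan 0
[351 200  31  24 463] [365.2 212.1] (array([632.4, -56.9]), array([66.7, 43.5]), 89.18089294433594) 0.06830242045347457
[ 292  203   99  107 4148] [340.9 256.2] (array([ 5.387e+02, -5.000e-01]), array([234.6,  80.4]), 39.43524169921875) 0.07436200750189559
[290 241  57  67 500] [318.5 274. ] (array([501.8,  47.1]), array([177.9,  13. ]), 39.31657409667969) 0.056829475615184144
[392 251  18  16 212] [400.7 258.2] (array([ 533.9, -128.1]), array([34.4, 34.1]), 64.90999603271484) 0.05868827821097766
  return _methods._mean(a, axis=axis, dtype=dtype,
  ret = ret.dtype.type(ret / rcount)
```

View pics/s1.png

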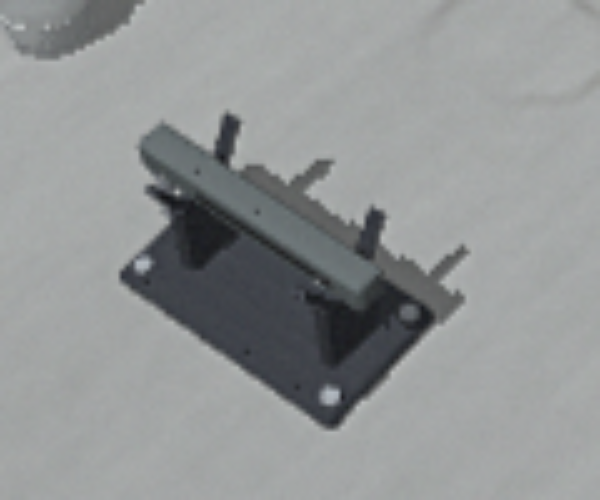

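```bash
cat >> h.py <<'E'
YG=np.array([-.773,-.634,0]); XG=np.array([-.634,.773,0]); Z=np.array([0,0,1.])
N=-.5*XG+.866*Z; U=.866*XG+.5*Z; NON=.5*U-.866*YG
def frame(x,z):
    z=z/np.linalg.norm(z); x=x-z*(x@z); x/=np.linalg.norm(x); return R.from_matrix(np.stack([x,np.cross(z,x),z],1))
def go(pos,rot,label=""):
    p,r,s=tool(); d=r.inv().apply(np.array(pos)-p)*1000; w=np.degrees((r.inv()*rot).as_rotvec())
    d2=rot.inv().apply(np.array(pos)-p)*1000
    print(label,"shift now-axes",d.round(1),"norm",np.linalg.norm(d).round(1),"| rot",w.round(2),np.linalg.norm(w).round(1),"| shift target-axes",d2.round(1))
E
python3 - <<'E'
from h import *
g=np.array([.632,-.05,.07]); go(g+.255*N, frame(NON,-N))
p,r,s=tool(); print(s["joint_pos"])
E
```

```text
shift now-axes [ 603.3 -317.3  113.8] norm 691.1 | rot [ 30.64   3.47 -45.98] 55.4 | shift target-axes [606.3 289.7 161.6]
[ 1.08849456  0.5911851   0.04838672  1.60855405 -0.03328554  0.94266914
 -0.03368539]
```

View pics/t1.png

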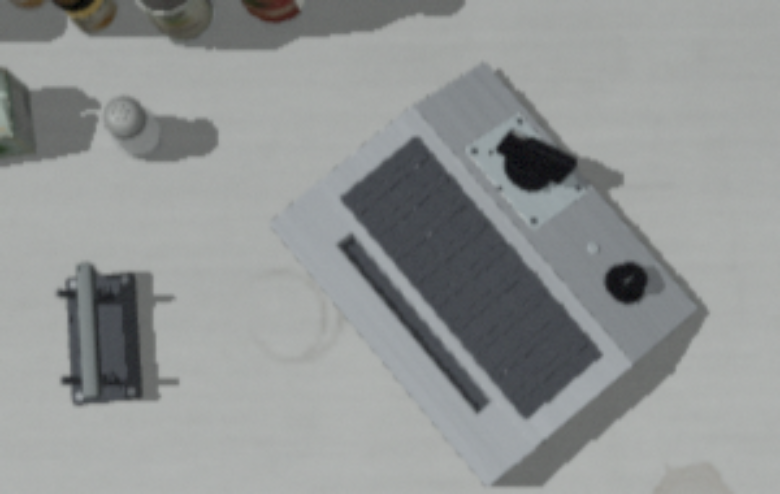

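```bash
python3 -m handwheel '[33.5,-17.6,6.3,0,0,0,1, 33.5,-17.6,6.3,0,0,0,1, 33.5,-17.6,6.3,0,0,0,1, 33.5,-17.6,6.3,0,0,0,1, 33.5,-17.6,6.3,0,0,0,1, 33.5,-17.6,6.3,0,0,0,1, 33.5,-17.6,6.3,0,0,0,1, 33.5,-17.6,6.3,0,0,0,1, 33.5,-17.6,6.3,0,0,0,1, 33.5,-17.6,6.3,0,0,0,1, 33.5,-17.6,6.3,0,0,0,1, 33.5,-17.6,6.3,0,0,0,1, 33.5,-17.6,6.3,0,0,0,1, 33.5,-17.6,6.3,0,0,0,1, 33.5,-17.6,6.3,0,0,0,1, 33.5,-17.6,6.3,0,0,0,1, 33.5,-17.6,6.3,0,0,0,1, 33.5,-17.6,6.3,0,0,0,1]' && python3 -m handwheel '[0,0,0,3.4,0.4,-5.1,1, 0,0,0,3.4,0.4,-5.1,1, 0,0,0,3.4,0.4,-5.1,1, 0,0,0,3.4,0.4,-5.1,1, 0,0,0,3.4,0.4,-5.1,1, 0,0,0,3.4,0.4,-5.1,1, 0,0,0,3.4,0.4,-5.1,1, 0,0,0,3.4,0.4,-5.1,1, 0,0,0,3.4,0.4,-5.1,1, 0,0,0,0,0,0,1]'
python3 - <<'E'
from h import *
g=np.array([.632,-.05,.07]); go(g+.255*N, frame(NON,-N))
c=camera("wrist"); save(c,"w1.png")
P=np.array(c["pose"]); p,r,s=tool(); print(r.inv().apply(P[:3,3]-p), (r.inv()*R.from_matrix(P[:3,:3])).as_matrix().round(2), s["joint_pos"], s["time"])
for q in ["handle","griddle"]:
    for k in silhouettes("wrist",q)[:2]:
        a,_,_=cloud(c,k["region"]); print(q,k["score"],k["at"],np.median(a,0))
E
```

```text
time: 2.55
tool_pos: [0.7139, -0.1475, 0.2911]
orientation: [0.0, 0.981, 0.193, 0.0]
force: [1.2, -0.2, 0.4]
opening: 0.0854
gripper_force: 0.0
time: 3.38
tool_pos: [0.7129, -0.1506, 0.2903]
orientation: [-0.259, 0.795, 0.549, -0.02]
force: [-0.7, -0.6, -0.0]
opening: 0.0852
gripper_force: 0.0
 shift now-axes [ 1.9 -0.8  0.4] norm 2.1 | rot [ 0.02 -0.18 -0.05] 0.2 | shift target-axes [ 1.9 -0.8  0.3]
[ 0.08406361 -0.00120006  0.03181541] [[ 0.    0.95  0.33]
 [ 1.   -0.   -0.  ]
 [ 0.    0.33 -0.95]] [ 0.42227157  0.8241366  -0.371093    1.52778644 -0.09542687  1.21025132
 -0.20258124] 3.4333
handle 0.68 [329.7, 247.5] [ 0.6386517  -0.04986477  0.06345023]
griddle 0.98 [247.2, 206.5] [ 0.58304093 -0.00778465  0.06882397]
```

View pics/w1.png

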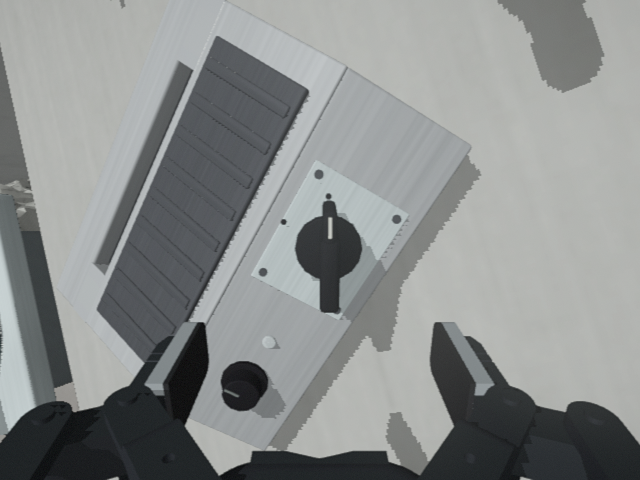

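```bash
python3 - <<'E'
from fit import *
c=camera("wrist"); p0,r,s=tool()
k=silhouettes("wrist","handle")[0]; a,u,v=cloud(c,k["region"]); t=r.inv().apply(a-p0)*1000
top=t[t[:,2]<np.percentile(t[:,2],5)+6]; print(len(top),top.min(0).round(1),top.max(0).round(1),np.median(top,0).round(1),rectfit(top))
# disc = lower handle points
g=silhouettes("wrist","griddle")[0]["region"]; gr=cv2.cvtColor(c["img"],cv2.COLOR_RGB2GRAY)
b,ub,vb=cloud(c,g); tb=r.inv().apply(b-p0)*1000
near=(np.hypot(tb[:,0]-np.median(top[:,0]),tb[:,1]-np.median(top[:,1]))<60)&(gr[vb,ub]>120)
pl=tb[near]
print("panel z in tool",np.median(pl[:,2]), np.linalg.lstsq(np.c_[pl[:,:2],np.ones(len(pl))],pl[:,2],rcond=None)[0])
# groove
mm=((gr<140)&g&(np.arange(640)[None]<200)&(np.arange(480)[:,None]<280)).astype(np.uint8)
q,uq,vq=cloud(c,g); w=q@np.stack([XG,YG,Z],1)
low=(w[:,2]<.066)&(w[:,2]>.05)&(abs(uq-145)<60)&(vq<285)&(vq>50)
print("low groove pts",low.sum(),np.percentile(w[low],[1,50,99],axis=0).round(4))
tp=q[(abs(w[:,2]-.07)<.0025)]; print("top",rectfit(tp),len(tp), "z",np.median(tp[:,2]))
wm=w[(abs(w[:,2]-.07)<.003)]; print(np.percentile(wm,[.3,99.7],axis=0).round(4))
save(c,"w2.png",(60,40,220,300,2.3))
E
```

```text
1874 [-31.3  -0.6 237.6] [ 29.8  11.3 244.9] [ -0.9   5.2 240. ] (array([-761.3, 5347.4]), array([11808.2, 61166. ]), 89.98186492919922)
panel z in tool 279.0838290081539 [ 1.07234672e-02 -1.03791260e-02  2.78914306e+02]
low groove pts 2841 [[-0.2768 -0.5042  0.0552]
 [-0.272  -0.4243  0.0599]
 [-0.2705 -0.3265  0.0659]]
top (array([546.8,  -9.3]), array([280.2, 228.7]), 39.63669967651367) 27027 z 0.069398275553192
[[-0.4331 -0.5561  0.0671]
 [-0.2415 -0.2788  0.073 ]]
```

```bash
python3 -m handwheel '[-2,5.3,24,0,0,0,1, 0,0,24,0,0,0,1, 0,0,22,0,0,0,1, 0,0,14,0,0,0,1, 0,0,8,0,0,0,1, 0,0,0,0,0,0,0, 0,0,0,0,0,0,0, 0,0,0,0,0,0,0, 0,0,0,0,0,0,0, 0,0,0,0,0,0,0, 0,0,0,0,0,0,0, 0,0,0,0,0,0,0]'
```

```text
time: 4.68
tool_pos: [0.6884, -0.1173, 0.2095]
orientation: [-0.257, 0.795, 0.549, -0.019]
force: [2.1, -1.9, 0.1]
opening: 0.0109
gripper_force: 62.7
```

```bash
python3 -m handwheel '[0,0,0,0,0,-6,0, 0,0,0,0,0,-6,0, 0,0,0,0,0,-6,0, 0,0,0,0,0,-6,0, 0,0,0,0,0,-6,0, 0,0,0,0,0,-6,0, 0,0,0,0,0,-6,0, 0,0,0,0,0,-6,0, 0,0,0,0,0,-6,0, 0,0,0,0,0,-6,0, 0,0,0,0,0,-1,0, 0,0,0,0,0,0,0, 0,0,0,0,0,0,0, 0,0,0,0,0,0,0]'; python3 -c "
from h import *
p,r,s=tool(); print(s['joint_pos'],s['wrist_torque']); go(p,frame(U,-N))"
```

```text
time: 5.85
tool_pos: [0.6878, -0.1176, 0.2096]
orientation: [-0.232, 0.408, 0.876, 0.113]
force: [-0.3, -2.6, 4.6]
opening: 0.0113
gripper_force: 63.2
[ 0.56681118  0.96182951 -0.67195755  1.62448197  0.17346091  1.05941187
  0.62194221] [-0.58608156  0.30504203  0.07069567]
 shift now-axes [0. 0. 0.] norm 0.0 | rot [0.13 0.06 0.73] 0.7 | shift target-axes [0. 0. 0.]
```

```bash
python3 -m handwheel '[0,0,0,0,0,0,1, 0,0,0,0,0,0,1, 0,0,0,0,0,0,1, 0,0,0,0,0,0,1, 0,0,0,0,0,0,1, 0,0,0,0,0,0,1, 0,0,-12,0,0,0,1, 0,0,-30,0,0,0,1, 0,0,-40,0,0,0,1, 0,0,-40,0,0,0,1, 0,0,0,0,0,0,1]'; python3 - <<'E'
from fit import *
c=camera("wrist"); p0,r,s=tool(); save(c,"w3.png")
k=silhouettes("wrist","handle")[0]; a,u,v=cloud(c,k["region"]); t=r.inv().apply(a-p0)*1000
top=t[t[:,2]<np.percentile(t[:,2],5)+6]; print(k["score"],len(top),top.min(0).round(1),top.max(0).round(1),cv2.minAreaRect(top[:,:2].astype(np.float32)))
# groove in griddle axes, from this view
g=silhouettes("wrist","griddle")[0]["region"]; q,uq,vq=cloud(c,g); w=q@np.stack([XG,YG,Z],1)
tp=q[(abs(w[:,2]-.07)<.0025)]; print("top",rectfit(tp),len(tp))
gr=cv2.cvtColor(c["img"],cv2.COLOR_RGB2GRAY)
E
```

```text
time: 6.77
tool_pos: [0.7306, -0.1678, 0.3235]
orientation: [-0.224, 0.409, 0.877, 0.116]
force: [0.8, -1.0, 1.0]
opening: 0.0854
gripper_force: 0.0
0.75 1430 [-27.4 -10.  274. ] [ 34.9   1.8 281.2] ((3.7660598754882812, -3.8349242210388184), (62.33754348754883, 11.514811515808105), 0.7616567611694336)
top (array([556.5, -21. ]), array([281.1, 216.5]), 39.99053192138672) 26028
```

View pics/w3.png

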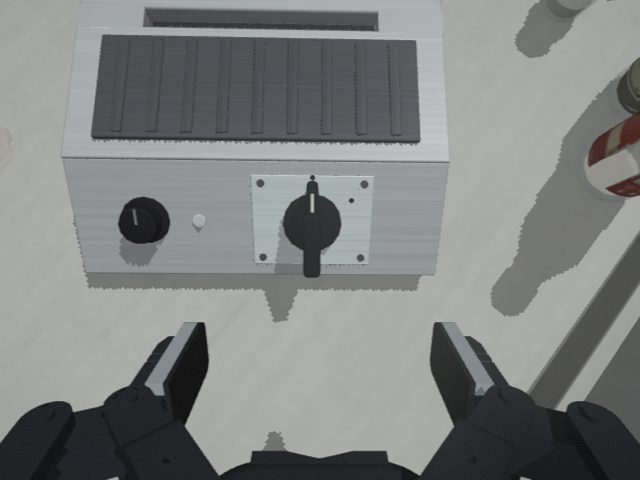

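```bash
python3 - <<'E'
from h import *
go([.53,.01,.36],frame(XG,-Z))
E
```

```text
shift now-axes [247.4 -37.2  90.3] norm 266.0 | rot [  0.42 -29.91   0.88] 29.9 | shift target-axes [259.  -41.  -44.7]
```

```bash
python3 -m handwheel '[0,0,-20,0,0,0,1, 35,-5,13,0,0,0,1, 35,-5,13,0,0,0,1, 35,-5,13,0,0,0,1, 35,-5,13,0,0,0,1, 35,-5,13,0,0,0,1, 35,-5,13,0,0,0,1, 37,-7,13,0,0,0,1, 0,0,20,0,-6,0.2,1, 0,0,0,0,-6,0.2,1, 0,0,0,0,-6,0.2,1, 0,0,0,0,-6,0.2,1, 0,0,0,0,-6,0.2,1, 0,0,0,0,0,0,1]'; python3 - <<'E'
from fit import *
c=camera("wrist"); p0,r,s=tool(); save(c,"w4.png"); print(p0,s["joint_pos"])
gs=silhouettes("wrist","griddle"); g=gs[0]["region"]; gr=cv2.cvtColor(c["img"],cv2.COLOR_RGB2GRAY)
mm=((gr<100)&g).astype(np.uint8); n,l,st,ce=cv2.connectedComponentsWithStats(mm)
K=np.array(c["intrinsics"]);P=np.array(c["pose"])
for i in range(1,n):
    if st[i,4]>300:
        # region pixels projected to z=.07 plane
        v,u=np.nonzero(l==i); d=np.stack([(u-K[0,2])/K[0,0],-(v-K[1,2])/K[1,1],-np.ones(len(u))],1)@P[:3,:3].T
        q=P[:3,3]+d*((.07-P[2,3])/d[:,2])[:,None]; print(st[i],gr[l==i].mean(),rectfit(q))
q,_,_=cloud(c,g); tp=q[abs(q[:,2]-.07)<.0025]; print(rectfit(tp))
E
```

```text
time: 8.08
tool_pos: [0.5278, 0.0124, 0.3581]
orientation: [0.002, 0.427, 0.904, 0.001]
force: [-0.9, 0.5, 0.5]
opening: 0.0854
gripper_force: 0.0
[0.52830215 0.0118629  0.35798379] [ 0.32089101  0.46305364 -0.5675131   2.07322352  0.37561156  0.703442
  0.19844626]Traceback (most recent call last):
  File "<stdin>", line 3, in <module>
IndexError: list index out of range
```

View pics/w4.png

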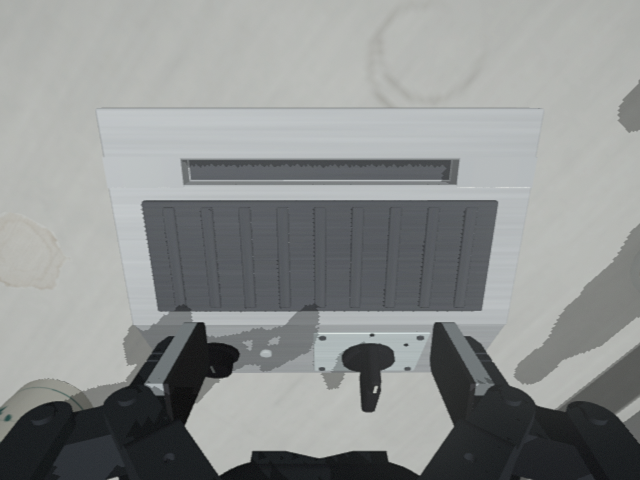

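```bash
python3 - <<'E'
from h import *
c=camera("wrist");K=np.array(c["intrinsics"]);P=np.array(c["pose"])
def px(u,v,z):
    d=P[:3,:3]@np.array([(u-K[0,2])/K[0,0],-(v-K[1,2])/K[1,1],-1]); return P[:3,3]+d*(z-P[2,3])/d[2]
q=[px(u,v,.07) for u,v in [(181.5,158.5),(459,158.5),(183,185),(458,185.5)]]
L=(q[0]+q[2])/2; Rr=(q[1]+q[3])/2; print(L,Rr,(L+Rr)/2,np.linalg.norm(L-Rr),np.degrees(np.arctan2(*(Rr-L)[1::-1])),np.linalg.norm(q[0]-q[2]))
b=[px(u,v,.07) for u,v in [(97,108),(543,108)]]; print(b,np.linalg.norm(b[0]-b[1]),np.degrees(np.arctan2(*(b[1]-b[0])[1::-1])))
sx=np.array([.9956,.094,0]); go([.4975,.316,.33],frame(sx,-Z))
E
```

```text
[ 0.43109152 -0.00840343  0.07      ] [0.57025085 0.10502303 0.07      ] [0.50067118 0.0483098  0.07      ] 0.17952961258521738 39.18290529308447 0.01713526285960481
[array([ 0.36914153, -0.0084405 ,  0.07      ]), array([0.58226005, 0.16586032, 0.07      ])] 0.27531851307980515 39.2783123599211
 shift now-axes [256.8 168.2  29.3] norm 308.4 | rot [-5.0000e-02 -3.5000e-01  1.2381e+02] 123.8 | shift target-axes [  -3.1 -307.1   27.8]
```

```bash
python3 -m handwheel '[32.1,21,3.7,0,0,0,1, 32.1,21,3.7,0,0,0,1, 32.1,21,3.7,0,0,0,1, 32.1,21,3.7,0,0,0,1, 32.1,21,3.7,0,0,0,1, 32.1,21,3.7,0,0,0,1, 32.1,21,3.7,0,0,0,1, 32.1,21,3.7,0,0,0,1]' && python3 -m handwheel '[0,0,0,0,0,6.9,1, 0,0,0,0,0,6.9,1, 0,0,0,0,0,6.9,1, 0,0,0,0,0,6.9,1, 0,0,0,0,0,6.9,1, 0,0,0,0,0,6.9,1, 0,0,0,0,0,6.9,1, 0,0,0,0,0,6.9,1, 0,0,0,0,0,6.9,1, 0,0,0,0,0,6.9,1, 0,0,0,0,0,6.9,1, 0,0,0,0,0,6.9,1, 0,0,0,0,0,6.9,1, 0,0,0,0,0,6.9,1, 0,0,0,0,0,6.9,1, 0,0,0,0,0,6.9,1, 0,0,0,0,0,6.9,1, 0,0,0,0,0,6.5,1, 0,0,0,0,0,0,1]'; python3 - <<'E'
from fit import *
c=camera("wrist"); p0,r,s=tool(); save(c,"w5.png"); print(p0,s["joint_pos"])
sx=np.array([.9956,.094,0]); go([.4975,.316,.33],frame(sx,-Z))
for q in ["scraper","tool_rest"]:
  for k in silhouettes("wrist",q)[:2]:
    a,u,v=cloud(c,k["region"]); t=a[a[:,2]>.055]; print(q,k["score"],k["at"],rectfit(t) if len(t)>10 else '', np.median(t[:,2]))
E
```

```text
time: 8.9
tool_pos: [0.4985, 0.3165, 0.3287]
orientation: [-0.0, 0.43, 0.903, 0.002]
force: [1.0, -0.7, 0.1]
opening: 0.0853
gripper_force: 0.0
time: 10.48
tool_pos: [0.4987, 0.3153, 0.3287]
orientation: [-0.001, 0.999, 0.045, 0.001]
force: [-0.2, -0.2, -0.1]
opening: 0.0856
gripper_force: 0.0
[0.49865833 0.31528808 0.32880306] [-0.69020834  0.52029166  0.06881578  1.98229457 -0.05899732  0.63723775
 -2.05924713]
 shift now-axes [-1.1 -0.8 -1.2] norm 1.8 | rot [-0.15 -0.15  0.03] 0.2 | shift target-axes [-1.1 -0.8 -1.2]
scraper 0.56 [316.8, 237.9] (array([497.5, 317.7]), array([111.,  14.]), 4.973160743713379) 0.06011812237572821
tool_rest 0.98 [327.2, 223.4] (array([501.6, 318.1]), array([96.7, 44.1]), 4.971442222595215) 0.061369385474777216
tool_rest 0.29 [608.0, 166.8] (array([550.6, 139. ]), array([102.9,  31.7]), 20.516645431518555) 0.06836797235962905
```

View pics/w5.png

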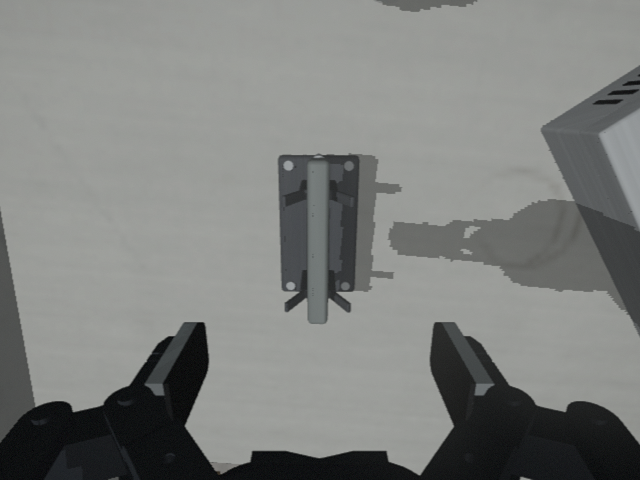

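```bash
python3 - <<'E'
from h import *
c=camera("wrist"); a,u,v=cloud(c); sx=np.array([.9956,.09,0]); sy=np.array([-.09,.9956,0]); o=np.array([.4975,.3177,0])
X=(a-o)@sx*1000; Y=(a-o)@sy*1000
k=(a[:,2]>.05)&(abs(Y)>10)&(abs(Y)<25)&(abs(X)<70)
print(np.histogram(X[k],bins=np.arange(-62,66,4)))
for rr in (154,156,158): print([ (x,c["img"][rr,x].tolist(), round(float(a[(u==x)&(v==rr)][0,2]),3)) for x in (314,318,322)])
k=(a[:,2]>.004)&(a[:,2]<.013)&(abs(X)<75)&(abs(Y)<45); print("foot",np.percentile(X[k],[.5,99.5]),np.percentile(Y[k],[.5,99.5]))
go([.4975,.3177,.208],frame(sx,-Z))
E
```

```text
(array([   0,    0,    0,    0,   75,  177,  100,    0,    0,    0,    0,
          0,    0,    0,    0,    0,    0,  514, 1594, 1050,   20,    0,
        108,  240,   68,    0,    0,    0,    0,    0,    0]), array([-62, -58, -54, -50, -46, -42, -38, -34, -30, -26, -22, -18, -14,
       -10,  -6,  -2,   2,   6,  10,  14,  18,  22,  26,  30,  34,  38,
        42,  46,  50,  54,  58,  62]))
[(314, [152, 154, 150], -0.0), (318, [92, 94, 93], 0.015), (322, [144, 147, 143], -0.001)]
[(314, [78, 80, 82], 0.007), (318, [147, 150, 152], 0.044), (322, [92, 94, 96], 0.041)]
[(314, [84, 86, 87], 0.05), (318, [90, 95, 94], 0.049), (322, [77, 80, 80], 0.048)]
foot [-55.85598757  51.96848175] [-29.48657782  29.81088548]
 shift now-axes [ -1.4  -2.1 121.3] norm 121.4 | rot [-0.17 -0.22  0.27] 0.4 | shift target-axes [ -0.9  -2.5 121.3]
```

```bash
python3 -m handwheel '[-1.2,-2.3,30,0,0,0.3,1, 0,0,30,0,0,0,1, 0,0,30,0,0,0,1, 0,0,20,0,0,0,1, 0,0,11,0,0,0,1, 0,0,0,0,0,0,1, 0,0,0,0,0,0,0, 0,0,0,0,0,0,0, 0,0,0,0,0,0,0, 0,0,0,0,0,0,0, 0,0,0,0,0,0,0, 0,0,0,0,0,0,0, 0,0,0,0,0,0,0]'; python3 -c "
from h import *
p,r,s=tool(); print(p,s['force'],s['wrist_torque'])"
```

```text
time: 11.77
tool_pos: [0.4978, 0.3183, 0.2099]
orientation: [-0.002, 0.999, 0.044, 0.003]
force: [-1.2, 0.3, 6.5]
opening: 0.0129
gripper_force: 58.7
[0.49778392 0.31827531 0.20987622] [-1.17261214  0.26109543  6.54988493] [-0.21817217  0.14657428 -0.02230732]
```

```bash
python3 -m handwheel '[0,0,-8,0,0,0,0, 0,0,-16,0,0,0,0, 0,0,-30,0,0,0,0, 0,0,-33,0,0,0,0, 0,0,-33,0,0,0,0, 0,0,-20,0,0,0,0, 0,0,0,0,0,0,0]'; sed -i 's/^YG=.*$/a=np.radians(39.25); YG=np.array([-np.cos(a),-np.sin(a),0]); XG=np.array([-np.sin(a),np.cos(a),0]); Z=np.array([0,0,1.])\nMID=np.array([.501,.0477,.07])/' h.py; python3 - <<'E'
from h import *
for y in (.078,): go(np.r_[(MID+y*YG-.052*XG)[:2],.33],frame(XG,-Z),y)
E
```

```text
time: 12.35
tool_pos: [0.4982, 0.3185, 0.3541]
orientation: [-0.004, 0.999, 0.044, 0.007]
force: [-1.0, 0.2, -0.4]
opening: 0.0129
gripper_force: 58.6
0.078 shift now-axes [-56.6 357.   20.5] norm 362.1 | rot [   0.57   -0.94 -124.19] 124.2 | shift target-axes [-263.5 -247.1   24.1]
```

```bash
python3 -m handwheel '[-5.6,35.7,1,0,0,0,0, -5.6,35.7,1,0,0,0,0, -5.6,35.7,1,0,0,0,0, -5.6,35.7,1,0,0,0,0, -5.6,35.7,1,0,0,0,0, -5.6,35.7,1,0,0,0,0, -5.6,35.7,1,0,0,0,0, -5.6,35.7,1,0,0,0,0, -5.6,35.7,1,0,0,0,0, -5.6,35.7,1,0,0,0,0, 0,0,0,0,0,0,0]' && python3 -m handwheel '[0,0,0,0,0,-6.9,0, 0,0,0,0,0,-6.9,0, 0,0,0,0,0,-6.9,0, 0,0,0,0,0,-6.9,0, 0,0,0,0,0,-6.9,0, 0,0,0,0,0,-6.9,0, 0,0,0,0,0,-6.9,0, 0,0,0,0,0,-6.9,0, 0,0,0,0,0,-6.9,0, 0,0,0,0,0,-6.9,0, 0,0,0,0,0,-6.9,0, 0,0,0,0,0,-6.9,0, 0,0,0,0,0,-6.9,0, 0,0,0,0,0,-6.9,0, 0,0,0,0,0,-6.9,0, 0,0,0,0,0,-6.9,0, 0,0,0,0,0,-6.9,0, 0,0,0,0,0,-6.9,0, 0,0,0,0,0,0,0]'; python3 - <<'E'
from fit import *
go(np.r_[(MID+.078*YG-.052*XG)[:2],.33],frame(XG,-Z))
c=camera("wrist"); save(c,"w6.png"); p0,r,s=tool(); print(p0,s["time"],s["joint_pos"])
for n in ("wrist","side"):
  if n=="side": c=camera(n); save(c,"s6.png",(240,140,460,305,3.6))
  for k in silhouettes(n,"scraper")[:2]:
    a,u,v=cloud(c,k["region"]); t=r.inv().apply(a-p0)*1000; print(n,k["score"],k["at"],len(t),np.percentile(t,[1,50,99],axis=0).round(1))
    lo=t[t[:,2]>175]; print(len(lo), np.median(lo,0) if len(lo) else '')
E
```

```text
time: 13.27
tool_pos: [0.4707, -0.0505, 0.3369]
orientation: [0.0, 0.999, 0.038, 0.001]
force: [0.2, -0.0, -1.5]
opening: 0.0129
gripper_force: 58.7
time: 14.85
tool_pos: [0.4721, -0.0428, 0.3369]
orientation: [0.001, 0.428, 0.904, 0.003]
force: [-0.2, -0.8, -0.9]
opening: 0.0129
gripper_force: 58.7
 shift now-axes [-0.2  1.6  6.9] norm 7.1 | rot [ 0.3  -0.06  0.13] 0.3 | shift target-axes [-0.2  1.6  6.9]
[ 0.47218652 -0.04281656  0.33699127] 14.9 [ 0.4119798   0.4298647  -0.53501718  2.20383     0.38307952  0.59247665
  0.27883201]
wrist 0.98 [318.3, 318.0] 10168 [[-41.5  -7.7 148.3]
 [ 18.5  -0.9 149.7]
 [ 56.6   5.9 184.1]]
126 [ 5.46188536e+01 -6.24230972e-02  1.90587523e+02]
side 0.58 [380.6, 213.5] 254 [[-81.8 -13.4 147.9]
 [ 27.5  -0.5 150.7]
 [ 55.6   6.6 277.8]]
23 [ 52.37485579  -0.74396739 185.29804566]
```

View pics/w6.png

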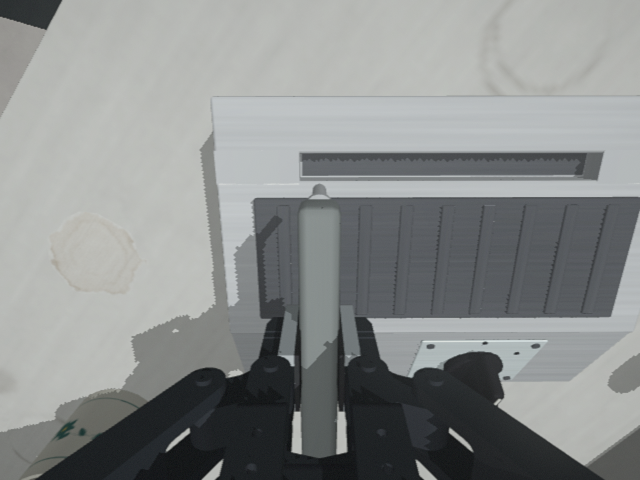

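```bash
python3 - <<'E'
from h import *
c=camera("wrist");K=np.array(c["intrinsics"]);P=np.array(c["pose"]); p0,r,s=tool()
def px(u,v,z):
    d=P[:3,:3]@np.array([(u-K[0,2])/K[0,0],-(v-K[1,2])/K[1,1],-1]); return P[:3,3]+d*(z-P[2,3])/d[2]
q=[px(u,v,.07) for u,v in [(300,152),(604,152),(302,179.5),(597,180.5)]]
L=(q[0]+q[2])/2; Rr=(q[1]+q[3])/2; print(L,Rr,(L+Rr)/2,np.linalg.norm(L-Rr),np.degrees(np.arctan2(*(Rr-L)[1::-1])))
print("in tool", r.inv().apply(L-p0)*1000, r.inv().apply(Rr-p0)*1000)
E
```

```text
[ 0.43176673 -0.00798112  0.07      ] [0.57089341 0.10454588 0.07      ] [0.50133007 0.04828238 0.07      ] 0.1789373031462497 38.96626466748894
in tool [ 52.73233208 -11.19014715 267.34583438] [ 52.10778684 167.74315051 268.36729811]
```

```bash
python3 -m handwheel '[0.4,0.5,25,0.3,0,0,0, 0,0,20,0,0,0,0, 0,0,10,0,0,0,0, 0,0,6,0,0,0,0, 0,0,5,0,0,0,0, 0,0,5,0,0,0,0, 0,0,4,0,0,0,0, 0,0,0,0,0,0,0, 0,0,0,0,0,0,0]'; python3 - <<'E'
from h import *
p0,r,s=tool(); print(s["force"],s["joint_pos"])
go(np.r_[(MID-.078*YG-.052*XG)[:2],.263],frame(XG,-Z))
print(r.apply([.052,0,.2])+p0-MID, (r.apply([.052,0,.2])+p0-MID)@np.stack([XG,YG,Z],1))
E
```

```text
time: 15.85
tool_pos: [0.4731, -0.042, 0.2628]
orientation: [0.001, 0.428, 0.904, 0.0]
force: [0.2, 0.1, -0.2]
opening: 0.013
gripper_force: 58.7
[ 0.21905281  0.12338797 -0.23309299] [ 0.30010321  0.55137717 -0.40684683  2.25182179  0.52534325  0.42609357
  0.14814127]
 shift now-axes [-2.000e-01  1.564e+02 -1.000e-01] norm 156.4 | rot [0.07 0.05 0.01] 0.1 | shift target-axes [ -0.2 156.4  -0.2]
[-0.06055052 -0.04945944 -0.00728684] [ 9.61281700e-06  7.81831283e-02 -7.28683674e-03]
```

```bash
python3 -m handwheel '[0,3,0,0,0,0,0, 0,3,0,0,0,0,0, 0,3,0,0,0,0,0, 0,3,0,0,0,0,0, 0,3,0,0,0,0,0, 0,3,0,0,0,0,0, 0,3,0,0,0,0,0, 0,3,0,0,0,0,0, 0,3,0,0,0,0,0, 0,3,0,0,0,0,0, 0,3,0,0,0,0,0, 0,3,0,0,0,0,0, 0,3,0,0,0,0,0, 0,3,0,0,0,0,0, 0,3,0,0,0,0,0, 0,3,0,0,0,0,0, 0,3,0,0,0,0,0, 0,3,0,0,0,0,0, 0,3,0,0,0,0,0, 0,3,0,0,0,0,0]'; python3 - <<'E'
from h import *
p0,r,s=tool(); print((r.apply([.052,0,.2])+p0-MID)@np.stack([XG,YG,Z],1))
E
```

```text
time: 17.52
tool_pos: [0.5196, -0.0039, 0.2626]
orientation: [0.0, 0.428, 0.904, 0.0]
force: [-1.3, -0.6, -0.7]
opening: 0.0128
gripper_force: 58.7
[ 0.00016117  0.01808896 -0.00742424]
```

```bash
python3 -m handwheel '[0,3,0,0,0,0,0, 0,3,0,0,0,0,0, 0,3,0,0,0,0,0, 0,3,0,0,0,0,0, 0,3,0,0,0,0,0, 0,3,0,0,0,0,0, 0,3,0,0,0,0,0, 0,3,0,0,0,0,0, 0,3,0,0,0,0,0, 0,3,0,0,0,0,0, 0,3,0,0,0,0,0, 0,3,0,0,0,0,0, 0,3,0,0,0,0,0, 0,3,0,0,0,0,0, 0,3,0,0,0,0,0, 0,3,0,0,0,0,0, 0,3,0,0,0,0,0, 0,3,0,0,0,0,0, 0,3,0,0,0,0,0, 0,3,0,0,0,0,0]' && python3 -m handwheel '[0,3,0,0,0,0,0, 0,3,0,0,0,0,0, 0,3,0,0,0,0,0, 0,3,0,0,0,0,0, 0,3,0,0,0,0,0, 0,3,0,0,0,0,0, 0,3,0,0,0,0,0, 0,3,0,0,0,0,0, 0,3,0,0,0,0,0, 0,3,0,0,0,0,0, 0,3,0,0,0,0,0, 0,3,0,0,0,0,0, 0,1,0,0,0,0,0, 0,0,0,0,0,0,0, 0,0,0,0,0,0,0, 0,0,0,0,0,0,0]'; python3 - <<'E'
from h import *
p0,r,s=tool(); print((r.apply([.052,0,.2])+p0-MID)@np.stack([XG,YG,Z],1))
E
```

```text
time: 19.18
tool_pos: [0.5661, 0.0341, 0.2627]
orientation: [0.0, 0.428, 0.904, 0.0]
force: [-0.4, 0.7, -0.6]
opening: 0.0131
gripper_force: 58.7
time: 20.52
tool_pos: [0.5943, 0.0572, 0.2626]
orientation: [0.0, 0.428, 0.904, 0.0]
force: [0.1, 0.1, -0.8]
opening: 0.0128
gripper_force: 58.7
[ 0.00018853 -0.07834002 -0.00739962]
```

```bash
python3 -m handwheel '[0,0,-5,0,0,0,0, 0,0,-10,0,0,0,0, 0,0,-25,0,0,0,0, 0,0,-35,0,0,0,0, 0,0,-20,0,0,0,0, 0,0,0,0,0,0,0]'; python3 - <<'E'
from h import *
a=np.radians(5.05); go([.4978,.3183,.34],frame(np.array([np.cos(a),np.sin(a),0]),-Z))
E
```

```text
time: 21.02
tool_pos: [0.5961, 0.0582, 0.3635]
orientation: [0.005, 0.429, 0.904, 0.003]
force: [0.7, 0.7, -0.5]
opening: 0.0129
gripper_force: 58.7
 shift now-axes [263.8  88.2  22.9] norm 279.1 | rot [  0.67  -0.42 124.2 ] 124.2 | shift target-axes [ -75.  -267.8   23.5]
```

```bash
python3 -m handwheel '[33,11,0.5,0,0,0,0, 33,11,0.5,0,0,0,0, 33,11,0.5,0,0,0,0, 33,11,0.5,0,0,0,0, 33,11,0.5,0,0,0,0, 33,11,0.5,0,0,0,0, 33,11,0.5,0,0,0,0, 33,11,0.5,0,0,0,0, 0,0,0,0,0,0,0]' && python3 -m handwheel '[0,0,0,0,0,6.9,0, 0,0,0,0,0,6.9,0, 0,0,0,0,0,6.9,0, 0,0,0,0,0,6.9,0, 0,0,0,0,0,6.9,0, 0,0,0,0,0,6.9,0, 0,0,0,0,0,6.9,0, 0,0,0,0,0,6.9,0, 0,0,0,0,0,6.9,0, 0,0,0,0,0,6.9,0, 0,0,0,0,0,6.9,0, 0,0,0,0,0,6.9,0, 0,0,0,0,0,6.9,0, 0,0,0,0,0,6.9,0, 0,0,0,0,0,6.9,0, 0,0,0,0,0,6.9,0, 0,0,0,0,0,6.9,0, 0,0,0,0,0,6.9,0, 0,0,0,0,0,0,0]'; python3 - <<'E'
from h import *
a=np.radians(5.05); go([.4978,.3183,.211],frame(np.array([np.cos(a),np.sin(a),0]),-Z))
E
```

```text
time: 21.77
tool_pos: [0.4909, 0.3257, 0.3547]
orientation: [-0.002, 0.423, 0.906, 0.004]
force: [-0.4, 1.4, -0.2]
opening: 0.0132
gripper_force: 58.7
time: 23.35
tool_pos: [0.495, 0.3173, 0.3535]
orientation: [0.0, 0.999, 0.043, 0.0]
force: [-0.2, 0.1, -1.8]
opening: 0.0132
gripper_force: 58.7
 shift now-axes [  2.8  -0.8 142.5] norm 142.5 | rot [ 0.03 -0.02 -0.08] 0.1 | shift target-axes [  2.8  -0.7 142.5]
```

```bash
python3 -m handwheel '[2.8,-0.8,30,0,0,0,0, 0,0,35,0,0,0,0, 0,0,30,0,0,0,0, 0,0,15,0,0,0,0, 0,0,0,0,0,0,0]'; python3 - <<'E'
from h import *
a=np.radians(5.05); go([.4978,.3183,.2105],frame(np.array([np.cos(a),np.sin(a),0]),-Z))
E
```

```text
time: 23.77
tool_pos: [0.4967, 0.3174, 0.24]
orientation: [0.002, 0.999, 0.046, -0.003]
force: [-0.0, -0.7, -0.8]
opening: 0.0129
gripper_force: 58.7
 shift now-axes [ 1.4 -0.9 29.5] norm 29.5 | rot [0.2  0.35 0.19] 0.4 | shift target-axes [ 1.2 -0.8 29.5]
```

```bash
python3 -m handwheel '[0.8,-0.6,8,0,0,0,0, 0,0,8,0,0,0,0, 0,0,6,0,0,0,0, 0,0,3,0,0,0,0, 0,0,2.5,0,0,0,0, 0,0,1,0,0,0,0, 0,0,0,0,0,0,0, 0,0,0,0,0,0,0]'; python3 - <<'E'
from h import *
a=np.radians(5.05); go([.4978,.3183,.2099],frame(np.array([np.cos(a),np.sin(a),0]),-Z))
E
```

```text
time: 24.43
tool_pos: [0.4992, 0.3192, 0.2155]
orientation: [-0.0, 0.999, 0.044, 0.001]
force: [0.1, 0.7, -1.3]
opening: 0.013
gripper_force: 58.7
 shift now-axes [-1.5  0.8  5.6] norm 5.8 | rot [-0.02 -0.09  0.02] 0.1 | shift target-axes [-1.4  0.8  5.6]
```

```bash
python3 -m handwheel '[-1.4,0.8,2,0,0,0,0, 0,0,1.5,0,0,0,0, 0,0,1,0,0,0,0, 0,0,0.5,0,0,0,0, 0,0,0,0,0,0,0, 0,0,0,0,0,0,0]'
```

```text
time: 24.93
tool_pos: [0.4977, 0.3182, 0.2101]
orientation: [-0.0, 0.999, 0.044, 0.0]
force: [-0.5, -0.1, -0.3]
opening: 0.0128
gripper_force: 58.8
```

```bash
python3 -m handwheel '[0,0,0.6,0,0,0,0, 0,0,0,0,0,0,0]' && python3 -m handwheel '[0,0,0,0,0,0,0.2, 0,0,0,0,0,0,0.4, 0,0,0,0,0,0,1, 0,0,0,0,0,0,1, 0,0,0,0,0,0,1, 0,0,0,0,0,0,1, 0,0,-10,0,0,0,1, 0,0,-30,0,0,0,1, 0,0,-35,0,0,0,1, 0,0,-35,0,0,0,1, 0,0,0,0,0,0,1]'; python3 - <<'E'
from fit import *
c=camera("wrist"); save(c,"w7.png")
for k in silhouettes("wrist","scraper")[:1]:
    a,u,v=cloud(c,k["region"]); t=a[a[:,2]>.053]; print(k["score"],k["at"],rectfit(t),np.percentile(t[:,2],[2,50,98]))
    A=np.c_[t[:,:2]-t[:,:2].mean(0),np.ones(len(t))]; t2=abs(t[:,2]-np.median(t[:,2]))<.004; print(np.linalg.lstsq(A[t2],t[t2,2],rcond=None)[0])
g=np.array([.632,-.05,.07]); go([.55,.05,.36],frame(U,-N)); print(tool()[2]["joint_pos"])
E
```

```text
time: 25.1
tool_pos: [0.4978, 0.3182, 0.2099]
orientation: [-0.0, 0.999, 0.044, 0.001]
force: [-0.8, -0.8, 3.1]
opening: 0.0127
gripper_force: 59.4
time: 26.02
tool_pos: [0.4999, 0.3193, 0.3266]
orientation: [-0.004, 0.999, 0.044, 0.006]
force: [1.2, 0.4, 0.4]
opening: 0.0851
gripper_force: 0.0
0.93 [324.1, 249.3] (array([496.3, 318.9]), array([111.5,  14.4]), 4.688357353210449) [0.05655865 0.06007756 0.06155367]
[ 0.00096885 -0.00458575  0.05997211]
 shift now-axes [ 28.2 271.9 -38.7] norm 276.1 | rot [  32.58   16.84 -120.73] 126.2 | shift target-axes [-189.4 -129.6 -153.4]
[-0.69602033  0.53113174  0.06988462  1.98452854 -0.06002931  0.62249287
 -2.06964662]
```

View pics/w7.png

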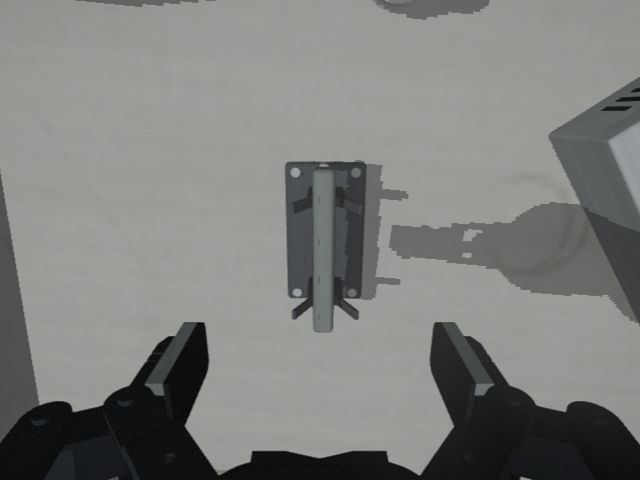

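```bash
python3 - <<'E'
from h import *
go([.7306,-.1678,.335],frame(XG,-Z))
E
```

```text
shift now-axes [188.8 504.8 -13.5] norm 539.1 | rot [   0.22   -0.31 -124.19] 124.2 | shift target-axes [-523.7 -127.6  -13.1]
```

```bash
python3 -m handwheel '[0,0,-14,0,0,0,1, 12.6,33.7,0,0,0,0,1, 12.6,33.7,0,0,0,0,1, 12.6,33.7,0,0,0,0,1, 12.6,33.7,0,0,0,0,1, 12.6,33.7,0,0,0,0,1, 12.6,33.7,0,0,0,0,1, 12.6,33.7,0,0,0,0,1, 12.6,33.7,0,0,0,0,1, 12.6,33.7,0,0,0,0,1, 12.6,33.7,0,0,0,0,1, 12.6,33.7,0,0,0,0,1, 12.6,33.7,0,0,0,0,1, 12.6,33.7,0,0,0,0,1, 12.6,33.7,0,0,0,0,1, 12.6,33.7,0,0,0,0,1, 0,0,0,0,0,0,1]' && python3 -m handwheel '[0,0,0,0,0,-6.9,1, 0,0,0,0,0,-6.9,1, 0,0,0,0,0,-6.9,1, 0,0,0,0,0,-6.9,1, 0,0,0,0,0,-6.9,1, 0,0,0,0,0,-6.9,1, 0,0,0,0,0,-6.9,1, 0,0,0,0,0,-6.9,1, 0,0,0,0,0,-6.9,1, 0,0,0,0,0,-6.9,1, 0,0,0,0,0,-6.9,1, 0,0,0,0,0,-6.9,1, 0,0,0,0,0,-6.9,1, 0,0,0,0,0,-6.9,1, 0,0,0,0,0,-6.9,1, 0,0,0,0,0,-6.9,1, 0,0,0,0,0,-6.9,1, 0,0,0,0,0,-6.9,1]' && python3 -m handwheel '[0,0,0,0,6,0,1, 0,0,0,0,6,0,1, 0,0,0,0,6,0,1, 0,0,0,0,6,0,1, 0,0,0,0,6,0,1, 0,0,0,0,0,0,1]'; python3 - <<'E'
from h import *
go([.6878,-.1176,.2096],R.from_quat([.409,.877,.116,-.224]),"old q")
go([.6878,-.1176,.2096],frame(U,-N))
c=camera("wrist"); p0,r,s=tool(); print(s["joint_pos"]); save(c,"w8.png")
for k in silhouettes("wrist","handle")[:2]:
    a,u,v=cloud(c,k["region"]); t=r.inv().apply(a-p0)*1000
    top=t[t[:,2]<np.percentile(t[:,2],5)+6]; print(k["score"],k["at"],len(top),top.min(0).round(1),top.max(0).round(1),cv2.minAreaRect(top[:,:2].astype(np.float32)))
E
```

```text
time: 27.53
tool_pos: [0.7308, -0.1791, 0.332]
orientation: [0.004, 0.999, 0.039, 0.0]
force: [-0.5, -2.1, 0.4]
opening: 0.0858
gripper_force: 0.0
time: 29.03
tool_pos: [0.7297, -0.1684, 0.3316]
orientation: [-0.001, 0.426, 0.905, -0.0]
force: [0.6, 0.1, -0.5]
opening: 0.0854
gripper_force: 0.0
time: 29.53
tool_pos: [0.73, -0.1705, 0.3301]
orientation: [-0.237, 0.415, 0.872, 0.111]
force: [0.3, -0.8, 0.3]
opening: 0.0855
gripper_force: 0.0
old q shift now-axes [ -2.4   0.9 138.1] norm 138.2 | rot [-0.83 -1.12 -1.12] 1.8 | shift target-axes [  0.3  -1.1 138.2]
 shift now-axes [ -2.4   0.9 138.1] norm 138.2 | rot [-0.04 -0.32 -0.16] 0.4 | shift target-axes [ -1.6   0.8 138.2]
[ 0.59654572  0.8743522  -0.681565    1.43905458  0.11734573  1.32704559
  0.65523416]
0.95 [320.1, 230.0] 1313 [-31.1  -5.7 285.2] [ 29.9   5.7 292.3] ((-0.5851535797119141, -0.13724422454833984), (11.30941390991211, 61.01094055175781), 89.60736083984375)
```

```bash
python3 -m handwheel '[-2,0.3,30,0,0,0,1, 0,0,35,0,0,0,1, 0,0,33,0,0,0,1, 0,0,25,0,0,0,1, 0,0,15,0,0,0,1, 0,0,0,0,0,0,1, 0,0,0,0,0,0,0, 0,0,0,0,0,0,0, 0,0,0,0,0,0,0, 0,0,0,0,0,0,0, 0,0,0,0,0,0,0, 0,0,0,0,0,0,0, 0,0,0,0,0,0,0]' && python3 -m handwheel '[0,0,0,0,0,6,0, 0,0,0,0,0,6,0, 0,0,0,0,0,6,0, 0,0,0,0,0,6,0, 0,0,0,0,0,6,0, 0,0,0,0,0,6,0, 0,0,0,0,0,6,0, 0,0,0,0,0,6,0, 0,0,0,0,0,6,0, 0,0,0,0,0,6,0, 0,0,0,0,0,1,0, 0,0,0,0,0,0,0, 0,0,0,0,0,0,0, 0,0,0,0,0,0,0]'
```

```text
time: 30.72
tool_pos: [0.6883, -0.1174, 0.214]
orientation: [-0.233, 0.414, 0.873, 0.11]
force: [-1.4, -2.6, 4.5]
opening: 0.0111
gripper_force: 60.4
time: 31.88
tool_pos: [0.6901, -0.1168, 0.2136]
orientation: [-0.255, 0.799, 0.544, -0.02]
force: [4.2, -0.9, -1.7]
opening: 0.0111
gripper_force: 59.9
```

```bash
python3 -m handwheel '[0,0,0,0,0,0,1, 0,0,0,0,0,0,1, 0,0,0,0,0,0,1, 0,0,0,0,0,0,1, 0,0,0,0,0,0,1, 0,0,0,0,0,0,1, 0,0,-12,0,0,0,1, 0,0,-30,0,0,0,1, 0,0,-40,0,0,0,1, 0,0,-30,0,0,0,1, 0,0,0,0,0,0,1, 0,0,0,0,0,0,1]'; python3 - <<'E'
from h import *
c=camera("wrist"); p0,r,s=tool()
for k in silhouettes("wrist","handle")[:1]:
    a,u,v=cloud(c,k["region"]); t=a-p0
    h=t@N*1000; top=t[h>np.percentile(h,95)-6]; xy=np.stack([top@(-YG),top@U],1)*1000
    print(k["score"],len(top),"bar dir", cv2.fitLine(xy.astype(np.float32),cv2.DIST_L2,0,.01,.01).ravel()[:2], "on =(.866,.5)")
c=camera("top"); 
for q in ["scraper","mug","pepper_shaker","small_tin"]:
    for k in silhouettes("top",q)[:1]: a,_,_=cloud(c,k["region"]); print(q,k["score"],np.round(k["at"]),np.median(a,0).round(3))
E
```

```text
time: 32.88
tool_pos: [0.7249, -0.1612, 0.3133]
orientation: [-0.255, 0.8, 0.542, -0.021]
force: [-1.2, 0.4, -0.3]
opening: 0.0859
gripper_force: 0.0
0.73 1535 bar dir [0.86554587 0.50082964] on =(.866,.5)
scraper 0.89 [192. 278.] [0.499 0.315 0.06 ]
mug 0.68 [474. 285.] [ 0.469 -0.284  0.036]
pepper_shaker 0.73 [210. 198.] [0.665 0.278 0.07 ]
small_tin 0.62 [364. 211.] [ 0.634 -0.051  0.069]
```

```bash
python3 -c "
from workcell import sign_off
print(sign_off())"
```

```text
the job is handed in; nothing more can be done
None
```

I did the whole job and handed it in at about 33 s of the 72 s: griddle off, nib drawn along the groove from left to right, scraper back in its rest, griddle on again. The last look shows the handle fully at on and the scraper in its rest, but I couldn't confirm that the mug and tin hadn't moved, because their last detections were unreliable; the arm never worked near them.

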